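# Uncover and light the table grill

## Task

Get the table grill going for the next guests. First lift the domed lid off the grill by its knob and set it down, without dropping it, flat inside the rim of the empty round tray beside the grill; only then press the grill's sprung control knob in and, keeping it pressed, turn it counterclockwise (as seen facing the knob) all the way to its stop, then let go so that it springs back out and stays on. Leave the plates, the cup and the bowl where they stand.

Things in the scene. Friction and masses are not known exactly. Their poses are not given: they have to be found in the camera images.
- grill: Fixed round table grill: dark steel drum 228 mm across; origin on the table under its centre. Grate 100 mm high, inside a lip 106 mm high (inner radius 107 mm). A console 140 mm wide reaches 208 mm from the centre on the -x side; its steel panel slopes up to the drum, 34 deg (0.6 rad) from level, facing -x and up; the control knob's axis leaves it at (-160, 0, 62) mm.
- lid: Loose domed steel lid, 180 mm across, dome 50 mm high, about 0.35 kg, flat underside; origin at the underside's centre, z up. On top, on its axis, a black round grip knob 40 mm across and 30 mm tall (62 to 92 mm above the origin) on a 22 mm thick stem 12 mm high. Starts on the grate.
- lid_knob (a point): Centre of the top face of the lid's grip knob, 92 mm above the lid's underside; axes as the lid's.
- tray: Fixed round shallow aluminium tray, empty, to the left or right of the grill; outer diameter 246 mm at the rim, inner about 232 mm at the floor, rim 14 mm high, floor 4 mm above the table. Origin on the table under its centre.
- knob_top (a point): Centre of the outer end of the black control knob; z is its axis, out of the panel, 34 deg from vertical; x along the grip bar. Bar 60 mm long, 14 wide, 30 tall, on a round skirt 64 mm across, 8 thick. Sprung out, the skirt's underside is 10 mm off the panel, this point 48 mm. Off, the bar points up the slope.
- knob_press (a joint): How far the knob is pressed in along its axis, m: 0 sprung out, 0.009 fully in; the spring takes 4 N to start and 8 N fully in. Off, it cannot turn unless pressed at least 6 mm in; near the end of its turn it can spring out again.
- knob_turn (a joint): Turn of the knob, rad: 0 off, 1.4 fully on at the stop; grows counterclockwise as seen facing the knob (right-hand turn about knob_top's z). Let go short of about 1.25 it stays stuck in.
- plates: Stack of black plates, 200 mm across, 66 mm high, on the table on the other side of the grill from the tray; origin at the centre of its underside. Leave alone.
- cup: Steel cup, 74 mm across, 85 mm high, standing beyond the grill; origin at the centre of its underside. Leave alone.
- bowl: White ceramic bowl, 100 mm across, 45 mm high, standing beyond the grill; origin at the centre of its underside. Leave alone.
There are look-alikes about, which are no part of the job. What is shaped like the lid but brown or red is not meant.

How it is judged:
By the outcome, as a careful person would: the job done as asked, in the order asked, and still so for the second after the job is handed in, with the robot touching nothing.
It also fails if it takes over 54 s, if anything falls off the work surface, if the arm or the gripper's body presses on something with over 40 N, if the wrist force passes 120 N, or if a joint passes its speed limit or range.

## Robot

A 6-joint arm with a two-finger parallel gripper is mounted at the origin on the work surface. World frame = base frame: x ahead of the robot, y to its left, z up, the work surface at z = 0. Lengths are in m, angles in rad, forces in N, time in s.
With the tool pointing down it reaches from about 0.3 to 0.95 m from the base axis. Payload 3.1 kg.
Tool frame: the origin (TCP) lies on the mounting face of the last link; the fingertips stand 173 mm ahead of it and the grasp point (between the pads) lies 155 mm ahead of it (grip_point_offset is the distance from the TCP to the grasp point, in m); z points along the fingers, y is the line along which they close (so a half turn about z gives the same grasp; the last joint's range is limited). The gripper opens to 85 mm and grips with 20 to 120 N. Pads are 22 mm wide; open, the fingers measure 114 mm over their backs; the gripper's body (76 mm by 85 mm) begins 54 mm behind the grasp point. The pads swing forward as they close: fully open they stand 13 mm farther back than shut.
Start: joints at [1.117, 0.308, 1.634, -0, 1.2, -0.07], TCP at [0.234, 0.58, 0.405] pointing down, gripper open.
Joint ranges: [-3.06, 3.06], [-0.79, 1.96], [0.05, 2.63], [-1.19, 4.34], [0.05, 2.64], [-2.94, 2.94]. Speed limits (rad/s): [2.79, 2.79, 3.14, 3.14, 3.14, 3.14].

## Interface

Orientations are given as a unit quaternion [w, x, y, z].
In Python, from rig import get_state, read_camera, camera_model, sign_off, grip_point_offset gives the robot as it stands.
- The arm moves only by the shell command python3 -m crank 'ROWS' [FORCE]. ROWS is JSON, a list that holds one entry, the list of rows, each a list of 7 numbers: the shift along the world's x, y, z in cm, then the turn, a rotation vector about the world's x, y, z in rad, then the finger opening in cm, from 0 to 8.54. A call has 1 to 10 rows; each row shifts and turns the commanded pose from where the row before left it; what a row does not reach is not made up. A row lasts 1/8 s, in which the tool goes at most 62.5 mm and 10.7 degrees, less where a joint would pass 70% of its speed; a pose out of reach is approached as far as the arm can. A call with a gripper value outside its range is refused whole. The fingers move at their own pace and stop on an object; FORCE is the grip in N (left out, the last holds). Time passes only in rows, so rows that do not move let the fingers close. It gives the time, the measured TCP pose, the force, the opening and the grip force at its end, in the units of the state.
- get_state(): the state, without advancing time (a new reading comes with each control period).
- read_camera(name): name is "scene" or "top"; returns the picture (420x560x3 uint8, blue, green, red); there is no depth.
- camera_model(name): a dict with "fx", "fy", "cx", "cy" (pixels), "pose" (4x4, takes a point from camera to world coordinates). Camera axes: x right, y up, looking along -z (the intrinsics and any distortion apply to the point x, -y, -z); pixel columns grow to the right and rows downward; lengths in m; the calibration is good to about 2 mm. A picture is of the moment at which its call begins. camera_model takes no time and is no camera call.
- sign_off(): hands the job in; it is judged then, once.
The state is a dict: "clock": time; "q": joint angles; "joint_velocities": joint speeds; "tau": joint torques, N m; "tool_pos": TCP position; "tool_rot": TCP orientation; "force": force on the tool from outside, world axes, zero at the start; "moment": the same for the moment, N m; "width": finger opening in m; "finger_force": force on a finger pad.
Only numpy, scipy, OpenCV 4.12 (cv2) and the standard library are available. Lean on these libraries where they do the work, as an engineer would, in place of code of your own. Each camera call takes 0.05 s, during which the arm holds its last target. There are 200 camera calls.

## Working session

There is one attempt and no reset: what is moved stays moved. The work goes in short steps, Python scripts to look and compute and a shell command to move; the robot and the scene stay as the last step left them, time stands still between calls to the robot, and variables do not carry over. Pictures are saved under pics/ and viewed, at most 10 in all, crops included, and the job is handed in when it is done.

```bash
ls; mkdir -p pics; cat > h.py <<'E'
import numpy as np, cv2
from rig import *
def proj(n,P):
    m=camera_model(n);T=np.array(m['pose']);p=(np.asarray(P,float).reshape(-1,3)-T[:3,3])@T[:3,:3]
    return np.c_[m['cx']+m['fx']*p[:,0]/-p[:,2], m['cy']+m['fy']*-p[:,1]/-p[:,2]]
def ray(n,u,v):
    m=camera_model(n);T=np.array(m['pose'])
    d=np.array([(u-m['cx'])/m['fx'],-(v-m['cy'])/m['fy'],-1.]);return T[:3,3],T[:3,:3]@d
def onz(n,u,v,z):
    o,d=ray(n,u,v);return o+d*(z-o[2])/d[2]
def tri(uv1,uv2,n1='scene',n2='top'):
    o1,d1=ray(n1,*uv1);o2,d2=ray(n2,*uv2)
    s=np.linalg.lstsq(np.c_[d1,-d2],o2-o1,rcond=None)[0]
    a,b=o1+s[0]*d1,o2+s[1]*d2;return (a+b)/2,np.linalg.norm(a-b)
E
python3 - <<'E'
from h import *
a=read_camera('scene');b=read_camera('top')
cv2.imwrite('pics/scene0.png',a);cv2.imwrite('pics/top0.png',b)
for n in('scene','top'):print(camera_model(n))
print(get_state(), grip_point_offset)
E
```

```text
pics
{'fx': 483.18048962971943, 'fy': 483.18048962971943, 'cx': 272.54159230527176, 'cy': 219.59315551207683, 'pose': array([[ 0.506027  , -0.60565184,  0.61410303,  1.41407521],
       [ 0.86240473,  0.34376124, -0.37159962, -0.43034014],
       [ 0.01395517,  0.7176448 ,  0.69626948,  1.17871599],
       [ 0.        ,  0.        ,  0.        ,  1.        ]])}
{'fx': 504.3355552484369, 'fy': 504.3355552484369, 'cx': 282.1598359355447, 'cy': 204.94249102394917, 'pose': array([[-0.00584137,  0.99618062, -0.08712093,  0.36574419],
       [-0.9999792 , -0.00558095,  0.00323244,  0.11204589],
       [ 0.00273388,  0.087138  ,  0.9961925 ,  1.8027568 ],
       [ 0.        ,  0.        ,  0.        ,  1.        ]])}
{'clock': 0.1, 'q': array([ 1.11729467e+00,  3.08971799e-01,  1.63504390e+00,  1.79709033e-05,
        1.19971283e+00, -6.97220802e-02]), 'joint_velocities': array([-0.00083744, -0.00194504, -0.00381359, -0.0002354 , -0.00045746,
        0.00030204]), 'tau': array([ 2.79702663e-04, -4.16404438e+01, -2.77648598e+01, -1.00854569e-05,
        4.06141582e-03, -3.46643333e-05]), 'tool_pos': array([0.23388842, 0.5791824 , 0.4035353 ]), 'tool_rot': array([-2.84293938e-04,  1.90717437e-01,  9.81644395e-01, -1.02943252e-03]), 'force': array([ 0.2300414, -0.1981788,  0.3250116]), 'moment': array([-0.0011029 ,  0.01023874,  0.00136514]), 'finger_force': 0.0, 'width': 0.0856044554034231} 0.1547
```

View pics/scene0.png

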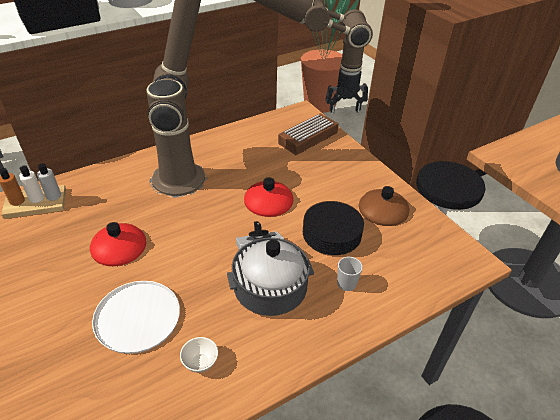

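View pics/top0.png

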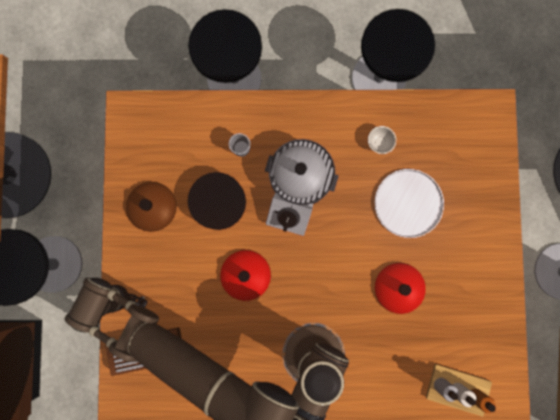

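The scene and top pictures show four lid shapes: steel on the grill at scene (273,262) / top (302,170), red at scene (269,197) and (118,243), and brown at scene (384,205). The steel one on the grill fits the description. The empty tray is at top (409,203), the plates at top (217,200), and the control knob at about top (288,217). One enlarged crop will confirm this.

```bash
python3 - <<'E'
from h import *
a=cv2.imread('pics/scene0.png');b=cv2.imread('pics/top0.png')
A=cv2.resize(a[210:320,215:325],(400,400),interpolation=cv2.INTER_CUBIC);B=cv2.resize(b[130:240,250:360],(400,400),interpolation=cv2.INTER_CUBIC)
cv2.imwrite('pics/crop0.png',np.hstack([A,B]))
for nm,im,boxes in(('scene',a,{'lidknob':(255,235,292,262),'tray':(85,275,190,360)}),('top',b,{'lidknob':(285,155,318,185),'tray':(365,160,450,245),'plates':(180,165,252,235)})):
  for k,(x0,y0,x1,y1) in boxes.items():
    r=im[y0:y1,x0:x1].astype(int)
    if k!='tray': m=r.max(2)<50
    else: m=(r[...,0]>r[...,2]*0.8)&(r.max(2)>90)
    n,l,st,c=cv2.connectedComponentsWithStats(m.astype(np.uint8))
    i=1+st[1:,4].argmax(); print(nm,k,c[i]+[x0,y0],st[i]+[x0,y0,0,0,0])
    if k=='tray':
      ct=max(cv2.findContours((l==i).astype(np.uint8),0,1)[0],key=len); e=cv2.fitEllipse(cv2.convexHull(ct)); print(e[0][0]+x0,e[0][1]+y0,e[1])
E
```

```text
scene lidknob [272.59898477 247.6751269 ] [266 239  14  18 197]
scene tray [135.53691962 316.64246267] [  92  281   88   73 4889]
135.58084869384766 316.67184829711914 (69.2283706665039, 89.6993637084961)
top lidknob [300.1025641  168.24358974] [296 164  10  10  78]
top tray [408.40790929 202.78788717] [ 375  169   69   68 3616]
408.46523666381836 202.78411865234375 (66.84469604492188, 68.70771789550781)
top plates [216.125     200.4263245] [ 188  173   57   55 2416]
```

View pics/crop0.png

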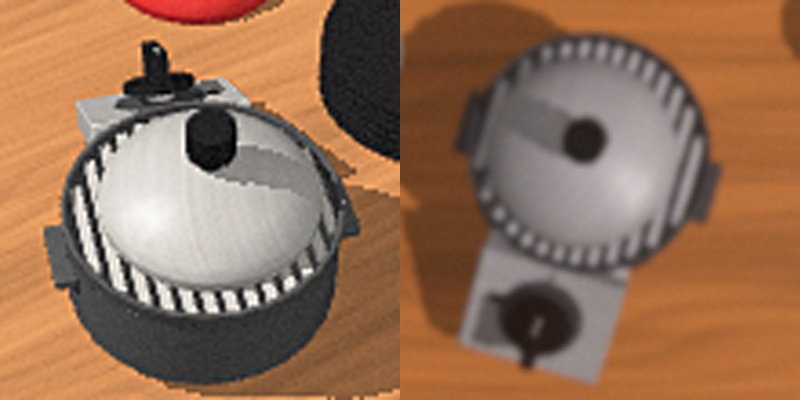

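The crop confirms it: a steel dome with a black knob, sitting on the grate. The console points to -x and slightly +y, and the control knob's bar stands on its skirt at crop (540,320).

```bash
python3 - <<'E'
from h import *
R=np.round
print('lidknob',tri((272.6,244.3),(300.1,168.2)))
print('tray tri',tri((135.6,316.7),(408.45,202.8)), onz('top',408.45,202.8,.009),onz('scene',135.6,316.7,.009))
g=onz('top',302.3,172.1,.106);print('grill',g)
c1,c2=onz('top',266.5,224.9,.03),onz('top',304.2,235.3,.03)
print('corners',c1,c2,np.linalg.norm(c1-c2)); m=(c1+c2)/2-g; print('console dir',np.degrees(np.arctan2(-m[1],-m[0])),np.hypot(*m[:2]))
d=c1-c2; yaw=np.arctan2(-d[0],d[1]); print('yaw edge',np.degrees(yaw))
hl,hr=onz('top',250+70/3.636,130+122/3.636,.08),onz('top',250+305/3.636,130+190/3.636,.08);d=hl-hr;print('yaw handles',np.degrees(np.arctan2(-d[0],d[1])),(hl+hr)/2)
# dark control knob blobs
for n,(x0,y0,x1,y1) in(('top',(262,195,312,240)),('scene',(235,215,272,241))):
    im=cv2.imread(f'pics/{n}0.png')[y0:y1,x0:x1];mm=(im.max(2)<60).astype(np.uint8)
    N,l,st,c=cv2.connectedComponentsWithStats(mm);print(n,[(R(c[i]+[x0,y0],1),st[i]) for i in range(1,N) if st[i,4]>20])
    
for yw in(-14,-16,-18):
    a=np.radians(yw);Rz=np.array([[np.cos(a),-np.sin(a),0],[np.sin(a),np.cos(a),0],[0,0,1]])
    ax=np.array([-np.sin(.6),0,np.cos(.6)]);u=np.array([np.cos(.6),0,np.sin(.6)])
    k=np.array([-.16,0,.062]);P=[k+.014*ax,k+.048*ax,k+.048*ax+.03*u,k+.048*ax-.03*u]
    W=np.array(P)@Rz.T+[g[0],g[1],0]
    print(yw,R(W[1],4),'top',R(proj('top',W),1).tolist(),'scene',R(proj('scene',W),1).tolist())
E
```

```text
lidknob (array([0.62598501, 0.04817451, 0.18809186]), np.float64(0.00021886056599279807))
tray tri (array([ 0.52809141, -0.34829048,  0.00119971]), np.float64(0.0023207645192276573)) [ 0.52777304 -0.34518151  0.009     ] [ 0.53338108 -0.34987213  0.009     ]
grill [0.62573637 0.03747236 0.106     ]
corners [0.45064986 0.16176444 0.03      ] [0.41337297 0.02954951 0.03      ] 0.13736940042880486
console dir -16.71745745623195 0.2022740916087008
yaw edge -15.74535468277015
yaw handles -16.608730214488084 [0.62698221 0.0390431  0.08      ]
top [(array([286.8, 217.9]), array([ 14,  14,  22,  21, 269], dtype=int32))]
scene [(array([258.7, 231.6]), array([ 14,   7,  22,  17, 173], dtype=int32))]
-14 [0.4442 0.0827 0.1016] top [[290.5, 220.6], [289.3, 225.7], [291.2, 218.2], [287.5, 233.0]] scene [[254.3, 232.8], [252.6, 222.5], [254.6, 224.0], [250.8, 221.1]]
-16 [0.4459 0.089  0.1016] top [[288.9, 220.2], [287.5, 225.2], [289.5, 217.8], [285.4, 232.4]] scene [[256.1, 232.5], [254.6, 222.1], [256.3, 223.6], [253.0, 220.7]]
-18 [0.4478 0.0953 0.1016] top [[287.2, 219.7], [285.6, 224.6], [287.9, 217.3], [283.4, 231.8]] scene [[257.9, 232.2], [256.6, 221.8], [258.1, 223.4], [255.2, 220.3]]
```

```bash
python3 -m crank '[[[3.6,-4.9,0,0,0,0,8.5],[3.6,-4.9,0,0,0,0,8.5],[3.6,-4.9,0,0,0,0,8.5],[3.6,-4.9,0,0,0,0,8.5],[3.6,-4.9,0,0,0,0,8.5],[3.6,-4.9,0,0,0,0,8.5],[3.6,-4.9,0,0,0,0,8.5],[3.6,-4.9,0,0,0,0,8.5],[3.6,-4.9,0,0,0,0,8.5],[0,0,0,0,0,0,8.5]]]' 60; python3 -c "
from h import *
print(get_state()['q'], tri((258.2,233.2),(288.3,218.3)))"
```

```text
clock: 1.35
tool_pos: [0.56, 0.135, 0.4043]
tool_rot: [0.0, 0.194, 0.981, -0.0]
force: [0.3, 1.3, -0.0]
width: 0.0853
finger_force: 0.0
[ 1.61226536e-01  2.14962764e-01  1.75220922e+00 -1.17348809e-03
  1.17415618e+00 -1.01950769e+00] (array([0.47121316, 0.08656013, 0.07492896]), np.float64(0.002082645418038103))
```

```bash
python3 -m crank '[[[3.3,-4.4,0,0,0,0,8.5],[3.3,-4.3,0,0,0,0,8.5],[0,0,0,0,0,0,8.5],[0,0,-2.5,0,0,0,8.5],[0,0,0,0,0,0,8.5]]]' 60; python3 -c "
from h import *
a=read_camera('scene');cv2.imwrite('pics/s1.png',cv2.resize(a[150:290,190:350],None,fx=4,fy=4,interpolation=2))"
```

```text
clock: 1.98
tool_pos: [0.6221, 0.0529, 0.3768]
tool_rot: [-0.004, 0.19, 0.982, -0.0]
force: [-0.5, 0.2, 0.0]
width: 0.085
finger_force: 0.0
```

View pics/s1.png

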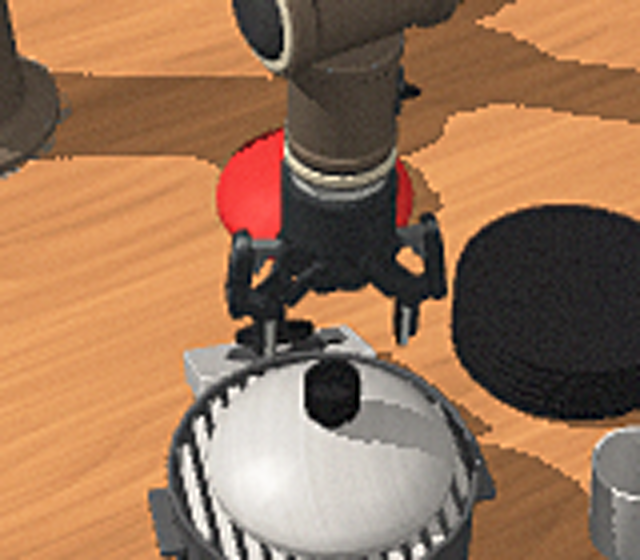

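The picture shows the open fingers at crop (268,340) and (405,330), straddling the lid's knob at (332,390). I'll correct by a few mm and go down.

```bash
python3 -m crank '[[[0.4,-0.5,-1.5,0,0,0,8.5],[0,0,-1.5,0,0,0,8.5],[0,0,-1.4,0,0,0,8.5],[0,0,0,0,0,0,8.5],[0,0,0,0,0,0,3],[0,0,0,0,0,0,3],[0,0,0,0,0,0,3],[0,0,0,0,0,0,3],[0,0,0,0,0,0,3],[0,0,0,0,0,0,3]]]' 60
```

```text
clock: 3.28
tool_pos: [0.6286, 0.0466, 0.3368]
tool_rot: [0.001, 0.191, 0.982, 0.0]
force: [0.5, 1.2, 5.2]
width: 0.0385
finger_force: 61.2
```

```bash
python3 -m crank '[[[0,0,1,0,0,0,3],[0,0,2,0,0,0,3],[0,0,2.5,0,0,0,3],[0,0,2.5,0,0,0,3],[0,0,0,0,0,0,3]]]' 60; python3 -m crank '[[[-0.5,-2,0,0,0,0,3],[-1.0,-4,0,0,0,0,3],[-1.1,-4.4,0,0,0,0,3],[-1.1,-4.4,0,0,0,0,3],[-1.1,-4.4,0,0,0,0,3],[-1.1,-4.4,0,0,0,0,3],[-1.1,-4.4,0,0,0,0,3],[-1.1,-4.4,0,0,0,0,3],[-1.1,-4.4,0,0,0,0,3],[-0.7,-2.6,0,0,0,0,3]]]' 60
```

```text
clock: 3.9
tool_pos: [0.6289, 0.0465, 0.419]
tool_rot: [0.003, 0.191, 0.982, 0.001]
force: [-0.3, -0.6, -3.2]
width: 0.0386
finger_force: 60.7
clock: 5.15
tool_pos: [0.5267, -0.3503, 0.4135]
tool_rot: [-0.002, 0.192, 0.981, 0.0]
force: [0.2, 0.5, -2.9]
width: 0.0383
finger_force: 61.0
```

```bash
python3 -m crank '[[[0,0,-3,0,0,0,3],[0,0,-3,0,0,0,3],[0,0,-3,0,0,0,3],[0,0,-3,0,0,0,3],[0,0,0,0,0,0,3]]]' 60; python3 -c "
from h import *
a=read_camera('scene');cv2.imwrite('pics/s2.png',a[180:380,50:330].repeat(2,0).repeat(2,1))"
```

```text
clock: 5.78
tool_pos: [0.5261, -0.3467, 0.2906]
tool_rot: [-0.005, 0.191, 0.982, 0.002]
force: [-0.3, 0.2, -3.9]
width: 0.0383
finger_force: 60.9
```

View pics/s2.png

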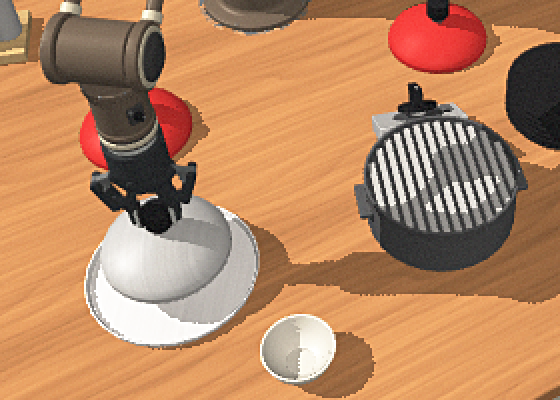

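The lid hangs level above the tray: the dome is at (165,240) and the tray's centre at about (172,272). Next I lower the last 5 cm gently.

```bash
python3 -m crank '[[[0.2,0,-2,0,0,0,3],[0,0,-2,0,0,0,3],[0,0,-0.5,0,0,0,3],[0,0,-0.2,0,0,0,3],[0,0,0,0,0,0,3]]]' 60; python3 -m crank '[[[0,0,-0.2,0,0,0,3],[0,0,0,0,0,0,3]]]' 60
```

```text
clock: 6.45
tool_pos: [0.5313, -0.3476, 0.249]
tool_rot: [0.0, 0.191, 0.982, -0.0]
force: [0.0, 0.5, -2.7]
width: 0.0385
finger_force: 61.1
clock: 6.7
tool_pos: [0.5312, -0.3475, 0.247]
tool_rot: [0.0, 0.191, 0.982, -0.0]
force: [0.3, 0.1, -4.2]
width: 0.0384
finger_force: 61.1
```

```bash
python3 -m crank '[[[0,0,-0.2,0,0,0,3],[0,0,-0.1,0,0,0,3],[0,0,-0.1,0,0,0,3],[0,0,0,0,0,0,3]]]' 60;  python3 -m crank '[[[0,0,-0.1,0,0,0,3],[0,0,-0.1,0,0,0,3],[0,0,0,0,0,0,3]]]' 60
```

```text
clock: 7.2
tool_pos: [0.531, -0.3474, 0.2425]
tool_rot: [-0.0, 0.191, 0.982, 0.0]
force: [0.5, 1.4, -2.9]
width: 0.038
finger_force: 61.1
clock: 7.58
tool_pos: [0.5311, -0.3475, 0.2408]
tool_rot: [0.0, 0.191, 0.982, -0.0]
force: [-0.6, -0.5, -2.3]
width: 0.0384
finger_force: 61.2
```

```bash
python3 -m crank '[[[0,0,-0.1,0,0,0,3],[0,0,0,0,0,0,3]]]' 60;  python3 -m crank '[[[0,0,-0.1,0,0,0,3],[0,0,0,0,0,0,3]]]' 60;python3 -m crank '[[[0,0,-0.1,0,0,0,3],[0,0,0,0,0,0,3]]]' 60
```

```text
clock: 7.82
tool_pos: [0.5311, -0.3476, 0.2408]
tool_rot: [-0.0, 0.191, 0.982, -0.0]
force: [-2.9, 2.8, 5.8]
width: 0.0388
finger_force: 61.8
clock: 8.07
tool_pos: [0.5311, -0.3476, 0.2407]
tool_rot: [-0.0, 0.191, 0.982, 0.0]
force: [-4.7, 2.4, 8.9]
width: 0.0382
finger_force: 62.4
clock: 8.32
tool_pos: [0.5312, -0.3476, 0.2407]
tool_rot: [-0.0, 0.191, 0.982, 0.0]
force: [-6.1, 3.1, 14.4]
width: 0.0381
finger_force: 62.8
```

Contact came at the predicted height. I'll ease off, release and rise.

```bash
python3 -m crank '[[[0,0,0.2,0,0,0,3],[0,0,0,0,0,0,5],[0,0,0,0,0,0,6.5],[0,0,0,0,0,0,8],[0,0,0,0,0,0,8],[0,0,1,0,0,0,8.5],[0,0,2,0,0,0,8.5],[0,0,4,0,0,0,8.5],[0,0,4,0,0,0,8.5],[0,0,4,0,0,0,8.5]]]'
python3 - <<'E'
from h import *
a=read_camera('scene');b=read_camera('top');cv2.imwrite('pics/scene3.png',a);cv2.imwrite('pics/top3.png',b)
A=cv2.resize(a[210:260,225:295],(560,400),interpolation=2)
B=cv2.resize(b[190:240,255:325],(560,400),interpolation=2)
C=cv2.resize(a[240:370,80:230],(240,208));D=cv2.resize(b[150:260,350:460],(240,208))
out=np.vstack([np.hstack([A[:,80:480],B[:,80:480]]),np.pad(np.hstack([C,D]),((0,0),(0,320),(0,0)))[:200]])
cv2.imwrite('pics/c3.png',out[:600,:800])
E
```

```text
clock: 9.57
tool_pos: [0.5311, -0.3475, 0.393]
tool_rot: [0.001, 0.191, 0.982, -0.001]
force: [1.3, -1.0, -1.5]
width: 0.0849
finger_force: 0.0
```

View pics/c3.png

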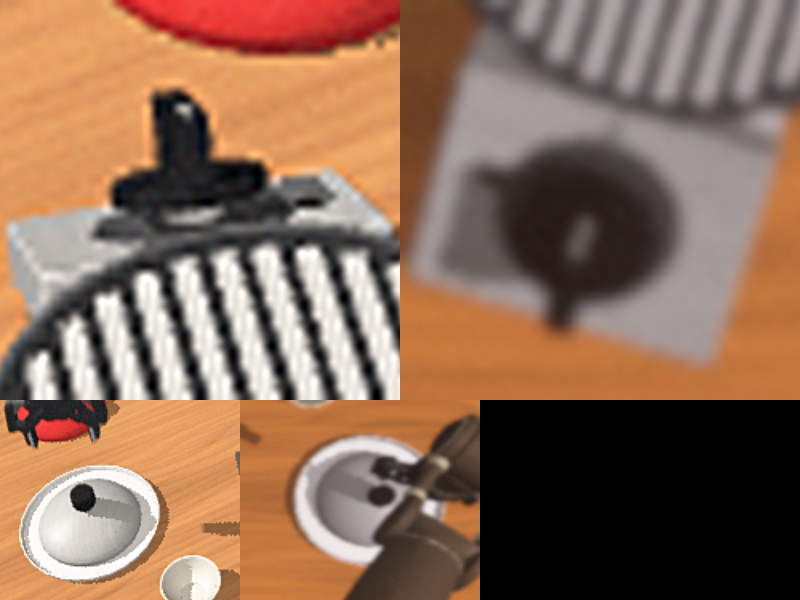

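The lid sits flat and centred inside the tray's rim (lower left). The control knob's skirt is at scene (258.7,233.4) / top (288.7,217.5), its pointer mark at scene (257.9,222.9) / top (287.5,219.6), and its lower bar end at scene (255,221.5) / top (284.8,230.6).

```bash
python3 - <<'E'
from h import *
for a,b in(((258.7,233.4),(288.7,217.5)),((257.9,222.9),(287.5,219.6)),((255,221.5),(284.8,230.2))):print(tri(a,b))
b=cv2.imread('pics/top3.png')
# grill ring: fit ellipse to outline of non-wood (low saturation) around drum in top view
hsv=cv2.cvtColor(b,cv2.COLOR_BGR2HSV);m=((hsv[...,1]<95)).astype(np.uint8);m[:,:255]=0;m[:,345:]=0;m[:125]=0;m[245:]=0
c=max(cv2.findContours(m,0,1)[0],key=cv2.contourArea)[:,0];print(c.min(0),c.max(0))
ang=np.degrees(np.arctan2(c[:,1]-172,c[:,0]-302));r=np.hypot(c[:,0]-302,c[:,1]-172)
k=(ang<25)&(ang>-170)&(abs(r-34)<2.2)|((ang>25)&(ang<50)&(abs(r-34)<2.2))
e=cv2.fitEllipse(c[k]);print(e,k.sum(),onz('top',*e[0],.106))
# console edge corners (new crop): left (412,272) bottom (712,362)
p=lambda x,y:((x-400)/8+265,y/8+190)
c1,c2=onz('top',*p(412,275),.03),onz('top',*p(712,364),.03);d=c1-c2;print(c1,c2,np.degrees(np.arctan2(-d[0],d[1])),np.linalg.norm(d))
e1,e2=onz('top',*p(470,60),.075),onz('top',*p(780,145),.085);print('sides',np.degrees(np.arctan2(*(e1-c1)[1::-1])),np.degrees(np.arctan2(*(e2-c2)[1::-1])))
g=np.array([.6262,.0385])
for yw in(-16,-17,-18):
    a=np.radians(yw);Rz=np.array([[np.cos(a),-np.sin(a),0],[np.sin(a),np.cos(a),0],[0,0,1]])
    ax=np.array([-np.sin(.6),0,np.cos(.6)]);u=np.array([np.cos(.6),0,np.sin(.6)]);K=np.array([-.16,0,.062])
    W=np.array([K+.014*ax,K+.048*ax,K+.048*ax-.03*u])@Rz.T+[*g,0]
    print(yw,W.round(4).tolist())
E
```

```text
(array([0.47418386, 0.08586955, 0.0769873 ]), np.float64(0.003597661686193149))
(array([0.46443996, 0.0897326 , 0.11363982]), np.float64(0.001783221855152341))
(array([0.42982456, 0.09848382, 0.08613941]), np.float64(0.0010971465947322522))
[266 140] [337 234]
((300.97894287109375, 173.20635986328125), (66.2528076171875, 69.37094116210938), 92.6466064453125) 90 [0.62196741 0.04199479 0.106     ]
[0.45249658 0.16175864 0.03      ] [0.412676   0.03025841 0.03      ] -16.847234960310463 0.13739719915931445
sides -16.37436003788291 -16.628206965937142
-16 [[0.4648, 0.0848, 0.0736], [0.4463, 0.0901, 0.1016], [0.4225, 0.0969, 0.0847]]
-17 [[0.4656, 0.0876, 0.0736], [0.4473, 0.0932, 0.1016], [0.4236, 0.1004, 0.0847]]
-18 [[0.4665, 0.0904, 0.0736], [0.4483, 0.0963, 0.1016], [0.4247, 0.104, 0.0847]]
```

```bash
python3 -m crank '[[[-1,2.4,0,0,0,-0.1523,8.5],[-1,2.4,0,0,0,-0.1523,8.5],[-1,2.4,0,0,0,-0.1523,8.5],[-1,2.4,0,0,0,-0.1523,8.5],[-1,2.4,0,0,0,-0.1523,8.5],[-1,2.4,0,0,0,-0.1523,8.5],[-1,2.4,0,0,0,-0.1523,8.5],[-1,2.4,0,0,0,-0.1523,8.5],[-1,2.4,0,0,0,-0.1523,8.5],[-1,2.4,0,0,0,-0.1523,8.5]]]' &&
python3 -m crank '[[[-1,2.4,0,0,0,-0.1523,8.5],[-1,2.4,0,0,0,-0.1523,8.5],[-1,2.4,0,0,0,-0.1523,8.5],[-1,2.4,0,0,0,-0.1523,8.5],[-1,2.4,0,0,0,-0.1523,8.5],[-1,2.4,0,0,0,-0.1523,8.5],[-1,2.4,0,0,0,-0.1523,8.5],[-1,2.4,0,0,0,-0.1523,8.5],[-1,2.4,0,0,0,-0.1523,8.5],[0,1.8,0,0,0,-0.1523,8.5]]]' && python3 -m crank '[[[0,0,0,-0.0426,-0.1439,0,5],[0,0,0,-0.0426,-0.1439,0,5],[0,0,0,-0.0426,-0.1439,0,5],[0,0,0,-0.0426,-0.1439,0,5],[0,0,0,0,0,0,5],[0,0,0,0,0,0,5]]]'
cat > k.py <<'E'
from h import *
from scipy.spatial.transform import Rotation as Ro
def T():
    s=get_state();w=s['tool_rot'];R=Ro.from_quat([w[1],w[2],w[3],w[0]]);return s,R
psi=np.radians(-16.5);ax=np.array([-np.sin(.6)*np.cos(psi),-np.sin(.6)*np.sin(psi),np.cos(.6)])
K=np.array([.451,.0917,.102])
def rep(d,turn=0.):
    s,R=T();y=-np.array([-np.sin(psi),np.cos(psi),0]);z=-ax
    G=Ro.from_rotvec(ax*turn)*Ro.from_matrix(np.c_[np.cross(y,z),y,z])
    print('q',s['q'].round(3),'pos',s['tool_pos'].round(4));print('shift cm',((K+ax*(d+grip_point_offset)-s['tool_pos'])*100).round(2),'rotvec',(G*R.inv()).as_rotvec().round(3),'F',s['force'].round(1),'M',s['moment'].round(2))
E
python3 -c "
from k import *
rep(.06)"
```

```text
clock: 10.92
tool_pos: [0.4304, -0.1067, 0.39]
tool_rot: [0.0, 0.817, 0.577, 0.0]
force: [-0.1, 0.4, -0.1]
width: 0.0851
finger_force: 0.0
clock: 12.18
tool_pos: [0.3401, 0.1273, 0.3899]
tool_rot: [-0.0, 0.989, -0.146, 0.0]
force: [-0.2, -0.1, 0.3]
width: 0.085
finger_force: 0.0
clock: 12.92
tool_pos: [0.341, 0.1265, 0.39]
tool_rot: [0.042, 0.946, -0.137, 0.292]
force: [0.5, 0.9, -0.0]
width: 0.0498
finger_force: 0.0
q [ 0.372 -0.337  2.355 -0.558  0.71   2.584] pos [0.341  0.1265 0.39  ]
shift cm [ -0.62  -0.04 -11.08] rotvec [-0.001 -0.001  0.001] F [ 0.5  0.9 -0. ] M [ 0.01  0.27 -0.01]
```

```bash
python3 -m crank '[[[0,0,-3,0,0,0,5],[-0.2,0,-3,0,0,0,5],[-0.2,0,-3,0,0,0,5],[-0.2,0,-2,0,0,0,5],[0,0,0,0,0,0,5],[0,0,0,0,0,0,5]]]'
python3 -c "
from k import *
rep(.06)
a=read_camera('scene');b=read_camera('top')
A=cv2.resize(a[180:255,215:290],(400,400),interpolation=2)
B=cv2.resize(b[180:255,250:325],(400,400),interpolation=2)
cv2.imwrite('pics/c4.png',np.hstack([A,B]))"
```

```text
clock: 13.68
tool_pos: [0.3369, 0.1238, 0.2844]
tool_rot: [0.041, 0.946, -0.137, 0.291]
force: [1.3, -0.8, 0.8]
width: 0.0497
finger_force: 0.0
q [ 0.367 -0.13   2.459 -0.858  0.466  2.939] pos [0.3369 0.1238 0.2844]
shift cm [-0.22  0.23 -0.52] rotvec [-0.003 -0.004 -0.001] F [ 1.3 -0.8  0.8] M [0.12 0.28 0.03]
```

View pics/c4.png

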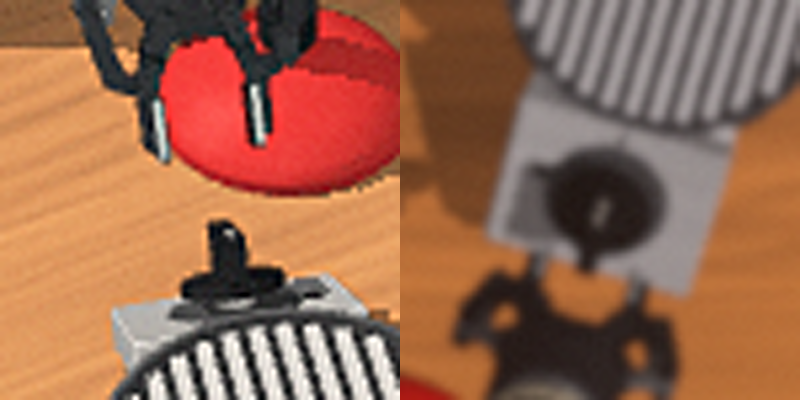

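The picture shows the open fingers in line with the bar: scene midpoint about (208,125), top midpoint (589,277). q6 is at its limit, so I'll turn the tool half round about its own axis; the grasp stays the same.

```bash
python3 -m crank '[[[0,0,0,-0.0957,0.0284,0.1459,5],[0,0,0,-0.0957,0.0284,0.1459,5],[0,0,0,-0.0957,0.0284,0.1459,5],[0,0,0,-0.0957,0.0284,0.1459,5],[0,0,0,-0.0957,0.0284,0.1459,5],[0,0,0,-0.0957,0.0284,0.1459,5],[0,0,0,-0.0957,0.0284,0.1459,5],[0,0,0,-0.0957,0.0284,0.1459,5],[0,0,0,-0.0957,0.0284,0.1459,5]]]'; python3 -m crank '[[[0,0,0,-0.0957,0.0284,0.1459,5],[0,0,0,-0.0957,0.0284,0.1459,5],[0,0,0,-0.0957,0.0284,0.1459,5],[0,0,0,-0.0957,0.0284,0.1459,5],[0,0,0,-0.0957,0.0284,0.1459,5],[0,0,0,-0.0957,0.0284,0.1459,5],[0,0,0,-0.0957,0.0284,0.1459,5],[0,0,0,-0.0957,0.0284,0.1459,5],[0,0,0,-0.017,0.005,0.0259,5],[0,0,0,0,0,0,5]]]'
sed -i 's/y=-np.array/y=np.array/' k.py
python3 -c "
from k import *
rep(.06)"
```

```text
clock: 14.9
tool_pos: [0.3366, 0.124, 0.2846]
tool_rot: [0.24, 0.758, 0.581, 0.172]
force: [-0.3, -1.1, 0.0]
width: 0.05
finger_force: 0.0
clock: 16.15
tool_pos: [0.3363, 0.1238, 0.2841]
tool_rot: [0.297, 0.187, 0.936, -0.028]
force: [-0.0, -0.3, -0.8]
width: 0.05
finger_force: 0.0
q [ 0.373 -0.129  2.461 -0.89   0.47  -0.063] pos [0.3363 0.1238 0.2841]
shift cm [-0.15  0.23 -0.49] rotvec [-0.054  0.022  0.089] F [-0.  -0.3 -0.8] M [ 0.02  0.22 -0.02]
```

```bash
python3 -m crank '[[[-0.15,0.23,-0.5,-0.054,0.022,0.089,5],[0,0,0,0,0,0,5],[0,0,0,0,0,0,5]]]'; python3 -c "
from k import *
rep(.02);rep(-.008)"
```

```text
clock: 16.52
tool_pos: [0.3346, 0.126, 0.2787]
tool_rot: [0.292, 0.137, 0.946, -0.043]
force: [-0.7, -0.5, -0.0]
width: 0.0501
finger_force: 0.0
q [ 0.379 -0.115  2.464 -0.901  0.463 -0.148] pos [0.3346 0.126  0.2787]
shift cm [ 2.18 -0.63 -3.25] rotvec [ 0.001 -0.001  0.   ] F [-0.7 -0.5 -0. ] M [0.13 0.24 0.02]
q [ 0.379 -0.115  2.464 -0.901  0.463 -0.148] pos [0.3346 0.126  0.2787]
shift cm [ 3.7  -1.08 -5.56] rotvec [ 0.001 -0.001  0.   ] F [-0.7 -0.5 -0. ] M [0.13 0.24 0.02]
```

```bash
python3 -m crank '[[[1.1,-0.32,-1.63,0,0,0,5],[1.08,-0.31,-1.62,0,0,0,5],[0.5,-0.15,-0.75,0,0,0,5],[0,0,0,0,0,0,5]]]'; python3 -c "
from k import *
rep(-.008)
a=read_camera('scene');b=read_camera('top')
A=cv2.resize(a[190:250,225:285],(400,400),interpolation=2)
B=cv2.resize(b[180:255,250:325],(400,400),interpolation=2)
cv2.imwrite('pics/c5.png',np.hstack([A,B]))"
```

```text
clock: 17.02
tool_pos: [0.3615, 0.118, 0.2381]
tool_rot: [0.292, 0.137, 0.946, -0.043]
force: [-0.3, -0.3, -0.4]
width: 0.05
finger_force: 0.0
q [ 0.324  0.043  2.44  -1.16   0.363  0.089] pos [0.3615 0.118  0.2381]
shift cm [ 1.01 -0.28 -1.51] rotvec [ 0.002 -0.002 -0.   ] F [-0.3 -0.3 -0.4] M [0.05 0.27 0.04]
```

View pics/c5.png

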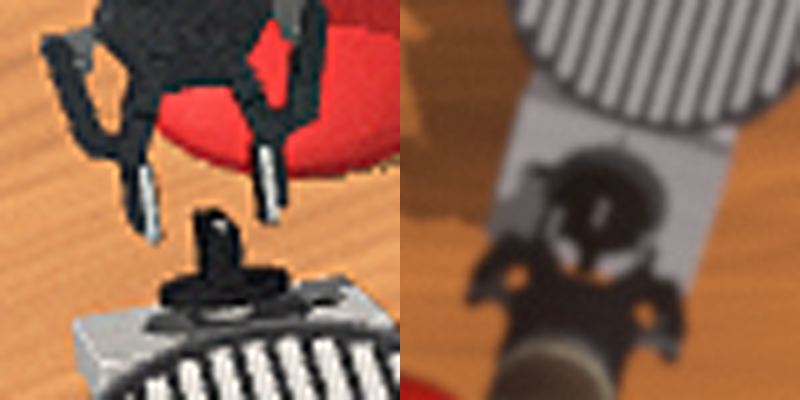

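The picture shows the fingers straddling the bar symmetrically: pads at (150,200) and (268,185), bar at (215,240). But q4 is close to its limit of -1.19. Tilting the tool in the bar's plane (about the jaw axis) is free, so I'll fit a small kinematic model to the logged states and choose a feasible tilt for the turn.

```bash
cat > kin.py <<'E'
from k import *
from scipy.optimize import least_squares
S=[([1.11729,.30897,1.63504,0,1.19971,-.0697],[.23389,.57918,.40354]),([.161227,.214963,1.752209,-.00117,1.174156,-1.01951],[.56,.135,.4043]),
([.372,-.337,2.355,-.558,.71,2.584],[.341,.1265,.39]),([.367,-.13,2.459,-.858,.466,2.939],[.3369,.1238,.2844]),([.379,-.115,2.464,-.901,.463,-.148],[.3346,.126,.2787]),([.324,.043,2.44,-1.16,.363,.089],[.3615,.118,.2381])]
def fk(q,p):
    h,r0,L1,L2,e,Lt=p;B=Ro.from_euler('z',q[0])
    f=q[1]+q[2];R=B*Ro.from_euler('y',f)*Ro.from_euler('z',q[3])*Ro.from_euler('y',q[4])*Ro.from_euler('z',q[5])
    w=B.apply([r0+L1*np.sin(q[1])+L2*np.sin(f)+e*np.cos(f),0,h+L1*np.cos(q[1])+L2*np.cos(f)-e*np.sin(f)])
    return w+R.apply([0,0,Lt]),R
fit=least_squares(lambda p:np.concatenate([fk(q,p)[0]-x for q,x in S]),[.3,0,.4,.35,0,.15]);P=fit.x
C=(Ro.from_matrix(fk(S[-1][0],P)[1].as_matrix())).inv()*Ro.from_quat([.137,.946,-.043,.292])
lo=np.array([-3.06,-.79,.05,-1.19,.05,-2.94]);hi=np.array([3.06,1.96,2.63,4.34,2.64,2.94])
def goal(a,s,d):
    "turn a, tilt s of tool back along bar (+ = up the slope when off), grasp point d above rest knob_top"
    u=np.array([np.cos(.6)*np.cos(psi),np.cos(.6)*np.sin(psi),np.sin(.6)]);b=Ro.from_rotvec(ax*a).apply(u);y=np.cross(ax,b)
    back=np.cos(s)*ax+np.sin(s)*b;z=-back
    return K+ax*d+back*grip_point_offset,Ro.from_matrix(np.c_[np.cross(y,z),y,z])
def ik(x,R,q0=[.32,.05,2.4,-.8,.5,0]):
    def f(q):
        X,r=fk(q,P);return np.r_[(X-x)*10,((r*C).inv()*R).as_rotvec()]
    r=least_squares(f,np.clip(q0,lo+.01,hi-.01),bounds=(lo,hi));return r.x,np.abs(r.fun).max()
E
python3 - <<'E'
from kin import *
print(P.round(4),'res mm',(fit.fun.reshape(-1,3)*1000).round(1).tolist())
for q,_ in S[:1]: print((fk(q,P)[1]*C).as_quat().round(3))
for a in(0,.35,.7,1.05,1.4):
  for s in(-.4,-.2,0,.2,.35,.5,.65):
    q,e=ik(*goal(a,s,-.015)); print(a,s,q.round(2),round(e,3),'margin',np.minimum(q-lo,hi-q).min().round(2)) if e<.02 else 0
E
```

```text
[0.2209 0.0803 0.3979 0.4513 0.0068 0.02  ] res mm [[37.3, -22.7, 5.5], [11.4, -42.1, 4.8], [-1.6, -1.5, -11.4], [2.2, -0.7, -0.8], [2.6, 0.7, -0.7], [-1.6, -4.0, 2.7]]
[ 0.191  0.982 -0.001 -0.   ]
0 0.2 [ 0.27  0.15  2.34 -0.61  0.37 -0.47] 0.0 margin 0.29
0 0.35 [ 0.24  0.18  2.28 -0.27  0.48 -0.82] 0.0 margin 0.35
0 0.5 [ 0.21  0.21  2.22 -0.08  0.62 -1.01] 0.0 margin 0.41
0 0.65 [ 0.18  0.26  2.16  0.03  0.77 -1.12] 0.0 margin 0.47
0.35 0.2 [ 0.3   0.17  2.33 -0.72  0.43 -0.69] 0.0 margin 0.3
0.35 0.35 [ 0.28  0.2   2.26 -0.47  0.57 -0.93] 0.0 margin 0.37
0.35 0.5 [ 0.27  0.24  2.19 -0.32  0.72 -1.07] 0.0 margin 0.44
0.35 0.65 [ 0.25  0.29  2.13 -0.22  0.87 -1.16] 0.0 margin 0.5
0.7 0.2 [ 0.32  0.18  2.32 -0.85  0.49 -0.89] 0.0 margin 0.31
0.7 0.35 [ 0.33  0.22  2.25 -0.66  0.64 -1.06] 0.0 margin 0.38
0.7 0.5 [ 0.33  0.27  2.19 -0.54  0.79 -1.16] 0.0 margin 0.44
0.7 0.65 [ 0.33  0.32  2.12 -0.46  0.94 -1.21] 0.0 margin 0.51
1.05 0.2 [ 0.35  0.19  2.33 -0.99  0.53 -1.08] 0.0 margin 0.2
1.05 0.35 [ 0.37  0.24  2.26 -0.85  0.69 -1.19] 0.0 margin 0.34
1.05 0.5 [ 0.38  0.29  2.2  -0.76  0.84 -1.25] 0.0 margin 0.43
1.05 0.65 [ 0.39  0.35  2.13 -0.69  0.99 -1.28] 0.0 margin 0.5
1.4 0.2 [ 0.37  0.2   2.34 -1.14  0.55 -1.27] 0.0 margin 0.05
1.4 0.35 [ 0.41  0.25  2.29 -1.04  0.72 -1.32] 0.0 margin 0.15
1.4 0.5 [ 0.43  0.31  2.23 -0.98  0.88 -1.34] 0.0 margin 0.21
1.4 0.65 [ 0.45  0.38  2.17 -0.93  1.03 -1.35] 0.0 margin 0.26
```

```bash
python3 - <<'E'
s=open('kin.py').read()
s=s.replace("h,r0,L1,L2,e,Lt=p","h,r0,L1,L2,e,Lt,o=p").replace("return w+R.apply([0,0,Lt]),R","return w+(R*Ro.from_euler('z',-q[5])).apply([o,0,Lt]),R").replace(".35,0,.15]",".35,0,.15,.07]")
open('kin.py','w').write(s)
E
python3 - <<'E'
from kin import *
print(P.round(4),'res mm',(fit.fun.reshape(-1,3)*1000).round(1).tolist())
for a in(0,.35,.7,1.05,1.2,1.4):
  for s in(0,.2,.3,.4,.5):
    q,e=ik(*goal(a,s,-.017)); print(a,s,q.round(2),round(e,3),'margin',np.minimum(q-lo,hi-q).min().round(2)) if e<.02 else 0
E
```

```text
[ 0.2339  0.0423  0.4218  0.4627  0.0048  0.0575 -0.0207] res mm [[37.9, -21.6, 1.5], [10.5, -42.3, 1.2], [-0.1, -5.9, -3.7], [2.1, 0.6, 0.9], [2.1, 2.1, 0.3], [-3.9, 1.1, -0.2]]
0 0.2 [ 0.26  0.15  2.35 -0.61  0.36 -0.48] 0.0 margin 0.28
0 0.3 [ 0.24  0.16  2.31 -0.36  0.44 -0.73] 0.0 margin 0.32
0 0.4 [ 0.23  0.18  2.26 -0.19  0.54 -0.9 ] 0.0 margin 0.37
0 0.5 [ 0.21  0.2   2.22 -0.08  0.64 -1.01] 0.0 margin 0.41
0.35 0.2 [ 0.29  0.16  2.33 -0.71  0.44 -0.7 ] 0.0 margin 0.3
0.35 0.3 [ 0.29  0.18  2.28 -0.53  0.53 -0.88] 0.0 margin 0.35
0.35 0.4 [ 0.28  0.2   2.23 -0.4   0.63 -0.99] 0.0 margin 0.4
0.35 0.5 [ 0.27  0.23  2.18 -0.31  0.74 -1.08] 0.0 margin 0.45
0.7 0.2 [ 0.32  0.17  2.32 -0.83  0.49 -0.91] 0.0 margin 0.31
0.7 0.3 [ 0.33  0.19  2.27 -0.69  0.6  -1.03] 0.0 margin 0.36
0.7 0.4 [ 0.34  0.22  2.22 -0.6   0.71 -1.11] 0.0 margin 0.41
0.7 0.5 [ 0.34  0.26  2.17 -0.52  0.81 -1.16] 0.0 margin 0.46
1.05 0.2 [ 0.35  0.18  2.32 -0.96  0.54 -1.11] 0.0 margin 0.23
1.05 0.3 [ 0.37  0.21  2.28 -0.86  0.65 -1.18] 0.0 margin 0.33
1.05 0.4 [ 0.39  0.25  2.23 -0.79  0.76 -1.23] 0.0 margin 0.4
1.05 0.5 [ 0.4   0.28  2.18 -0.73  0.87 -1.26] 0.0 margin 0.45
1.2 0.2 [ 0.36  0.19  2.33 -1.02  0.55 -1.19] 0.0 margin 0.17
1.2 0.3 [ 0.39  0.22  2.28 -0.94  0.67 -1.24] 0.0 margin 0.25
1.2 0.4 [ 0.41  0.25  2.24 -0.87  0.78 -1.28] 0.0 margin 0.32
1.2 0.5 [ 0.43  0.29  2.19 -0.82  0.89 -1.3 ] 0.0 margin 0.37
1.4 0.2 [ 0.37  0.19  2.33 -1.11  0.56 -1.3 ] 0.0 margin 0.08
1.4 0.3 [ 0.41  0.22  2.29 -1.04  0.68 -1.33] 0.0 margin 0.15
1.4 0.4 [ 0.44  0.26  2.25 -0.99  0.8  -1.35] 0.0 margin 0.2
1.4 0.5 [ 0.46  0.3   2.21 -0.95  0.91 -1.36] 0.0 margin 0.24
```

```bash
python3 - <<'E'
s=open('kin.py').read()
s=s.replace("Lt,o=p","Lt,o,ly,lt=p").replace("e*np.cos(f),0,h+","e*np.cos(f),ly,h+").replace("[o,0,Lt]","[o,lt,Lt]").replace(".15,.07]",".15,.0,.04,0]")
open('kin.py','w').write(s)
E
python3 - <<'E'
from kin import *
print(P.round(4),'res mm',(fit.fun.reshape(-1,3)*1000).round(1).tolist())
for a in(0,.35,.7,1.05,1.4):
  for s in(0,.2,.3,.4,.5):
    q,e=ik(*goal(a,s,-.017)); print(a,s,q.round(2),round(e,3),'margin',np.minimum(q-lo,hi-q).min().round(2)) if e<.02 else 0
E
```

```text
[ 0.316  -0.0017  0.4821  0.5295  0.0375  0.1436  0.0009  0.045  -0.0015] res mm [[0.0, 0.1, 0.1], [-0.1, 0.0, 0.0], [0.0, -0.1, -0.1], [-0.0, -0.1, 0.1], [0.1, -0.0, -0.1], [-0.1, 0.1, 0.0]]
0 0.2 [ 0.22  0.13  2.33 -0.53  0.39 -0.6 ] 0.0 margin 0.3
0 0.3 [ 0.18  0.14  2.27 -0.3   0.48 -0.85] 0.0 margin 0.36
0 0.4 [ 0.15  0.17  2.22 -0.16  0.58 -1.01] 0.0 margin 0.41
0 0.5 [ 0.12  0.2   2.16 -0.06  0.69 -1.11] 0.0 margin 0.47
0.35 0.2 [ 0.27  0.15  2.3  -0.66  0.46 -0.78] 0.0 margin 0.33
0.35 0.3 [ 0.26  0.17  2.24 -0.49  0.56 -0.95] 0.0 margin 0.39
0.35 0.4 [ 0.24  0.21  2.18 -0.38  0.67 -1.06] 0.0 margin 0.45
0.35 0.5 [ 0.23  0.25  2.12 -0.3   0.77 -1.14] 0.0 margin 0.51
0.7 0.2 [ 0.32  0.17  2.3  -0.8   0.51 -0.95] 0.0 margin 0.33
0.7 0.3 [ 0.33  0.2   2.23 -0.67  0.62 -1.06] 0.0 margin 0.4
0.7 0.4 [ 0.33  0.25  2.17 -0.58  0.73 -1.14] 0.0 margin 0.46
0.7 0.5 [ 0.33  0.29  2.1  -0.51  0.84 -1.2 ] 0.0 margin 0.53
1.05 0.2 [ 0.37  0.19  2.3  -0.94  0.55 -1.11] 0.0 margin 0.25
1.05 0.3 [ 0.39  0.23  2.24 -0.84  0.67 -1.19] 0.0 margin 0.35
1.05 0.4 [ 0.41  0.28  2.17 -0.77  0.78 -1.23] 0.0 margin 0.42
1.05 0.5 [ 0.43  0.33  2.11 -0.71  0.9  -1.27] 0.0 margin 0.48
1.4 0.2 [ 0.41  0.21  2.32 -1.09  0.58 -1.28] 0.0 margin 0.1
1.4 0.3 [ 0.45  0.26  2.26 -1.02  0.7  -1.31] 0.0 margin 0.17
1.4 0.4 [ 0.48  0.31  2.2  -0.96  0.82 -1.33] 0.0 margin 0.23
1.4 0.5 [ 0.51  0.37  2.14 -0.92  0.93 -1.34] 0.0 margin 0.27
```

The model fits to 0.1 mm. Keeping the tool tilted by s=0.3 through the whole turn leaves at least 0.17 rad of joint margin.

```bash
cat >> kin.py <<'E'
def to(*g):
    s,R=T();x,G=goal(*g);print(g,'shift',((x-s['tool_pos'])*100).round(2),'rv',(G*R.inv()).as_rotvec().round(3),'Fax',round(float(s['force']@ax),1),'F',s['force'].round(1))
def step(g1,g2):
    x1,R1=goal(*g1);x2,R2=goal(*g2);print(g1,g2,((x2-x1)*100).round(2),(R2*R1.inv()).as_rotvec().round(4))
E
python3 -c "
from kin import *
to(0,.3,.012);step((0,.3,.012),(0,.3,-.006))"
```

```text
(0, 0.3, 0.012) shift [ 3.93 -1.16  2.1 ] rv [ 0.087  0.287 -0.001] Fax 0.6 F [0.  0.  0.7]
(0, 0.3, 0.012) (0, 0.3, -0.006) [ 0.97 -0.29 -1.49] [0. 0. 0.]
```

```bash
python3 -m crank '[[[1.31,-0.39,0.7,0.029,0.0957,0,5],[1.31,-0.39,0.7,0.029,0.0957,0,5],[1.31,-0.38,0.7,0.029,0.0957,0,5],[0,0,0,0,0,0,5],[0.49,-0.15,-0.75,0,0,0,5],[0.48,-0.14,-0.74,0,0,0,5],[0,0,0,0,0,0,5],[0,0,0,0,0,0,5]]]' 60; python3 -c "
from kin import *
to(0,.3,-.006)"
```

```text
clock: 18.12
tool_pos: [0.4026, 0.1046, 0.2399]
tool_rot: [0.174, 0.142, 0.974, -0.031]
force: [-1.1, -0.1, 0.2]
width: 0.05
finger_force: 0.0
(0, 0.3, -0.006) shift [ 0.78 -0.09  0.5 ] rv [0.027 0.05  0.003] Fax 0.7 F [-1.1 -0.1  0.2]
```

```bash
python3 -m crank '[[[0.39,-0.05,0.25,0.013,0.025,0,5],[0.39,-0.05,0.25,0.013,0.025,0,5],[0,0,0,0,0,0,5],[0,0,0,0,0,0,5]]]' 60; python3 -c "
from kin import *
to(0,.3,-.006);print(get_state()['q'])
a=read_camera('scene');b=read_camera('top')
A=cv2.resize(a[190:250,225:285],(400,400),interpolation=2)
B=cv2.resize(b[180:255,250:325],(400,400),interpolation=2)
cv2.imwrite('pics/c6.png',np.hstack([A,B]))"
```

```text
clock: 18.62
tool_pos: [0.4105, 0.1036, 0.2453]
tool_rot: [0.148, 0.143, 0.978, -0.022]
force: [0.4, -0.1, 0.4]
width: 0.05
finger_force: 0.0
(0, 0.3, -0.006) shift [-0.01  0.02 -0.04] rv [0.001 0.001 0.003] Fax 0.0 F [ 0.4 -0.1  0.4]
[ 0.19136972  0.11101203  2.28195561 -0.29351744  0.49860205 -0.84814648]
```

View pics/c6.png

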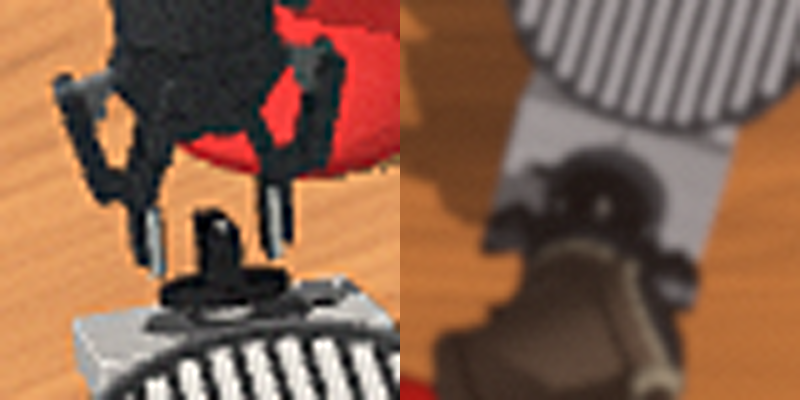

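The picture shows the pads at (152,240) and (275,220), either side of the bar at (215,240), with the tips just above the skirt. Now I close.

```bash
python3 -m crank '[[[0,0,0,0,0,0,0.5],[0,0,0,0,0,0,0.5],[0,0,0,0,0,0,0.5],[0,0,0,0,0,0,0.5],[0,0,0,0,0,0,0.5]]]' 60; python3 -c "
from kin import *
to(0,.3,-.006)
step((0,.3,0),(0,.3,-.01))"
```

```text
clock: 19.35
tool_pos: [0.4109, 0.1048, 0.2456]
tool_rot: [0.149, 0.144, 0.978, -0.02]
force: [-1.3, 8.2, 1.6]
width: 0.0128
finger_force: 62.4
(0, 0.3, -0.006) shift [-0.04 -0.1  -0.08] rv [-0.002  0.003  0.003] Fax 3.4 F [-1.3  8.2  1.6]
(0, 0.3, 0) (0, 0.3, -0.01) [ 0.54 -0.16 -0.83] [0. 0. 0.]
```

```bash
python3 -m crank '[[[0.04,0.14,0,0,0,0,0.5],[0.27,-0.08,-0.42,0,0,0,0.5],[0.27,-0.08,-0.42,0,0,0,0.5],[0.05,-0.02,-0.08,0,0,0,0.5],[0,0,0,0,0,0,0.5],[0,0,0,0,0,0,0.5]]]' 60; python3 -c "
from kin import *
to(0,.3,-.016)"
```

```text
clock: 20.1
tool_pos: [0.4165, 0.1041, 0.2379]
tool_rot: [0.148, 0.144, 0.978, -0.022]
force: [-19.7, 9.6, 31.4]
width: 0.0126
finger_force: 67.8
(0, 0.3, -0.016) shift [-0.07 -0.2  -0.13] rv [-0.     0.     0.004] Fax 38.1 F [-19.7   9.6  31.4]
```

```bash
sed -i 's/K=np.array(\[.451,.0917,.102\])/K=np.array([.4516,.0936,.102])/' k.py; python3 -m crank '[[[-0.08,0.03,0.12,0,0,0,0.5],[0,0,0,0,0,0,0.5]]]' 60; python3 -c "
from kin import *
to(0,.3,-.015)
for i in range(10): step((.14*i,.3,-.015),(.14*i+.14,.3,-.015))"
```

```text
clock: 20.35
tool_pos: [0.4161, 0.104, 0.238]
tool_rot: [0.148, 0.144, 0.978, -0.021]
force: [-9.1, 7.4, 14.5]
width: 0.0128
finger_force: 64.6
(0, 0.3, -0.015) shift [-0.03  0.01 -0.06] rv [-0.     0.001  0.003] Fax 18.1 F [-9.1  7.4 14.5]
(0.0, 0.3, -0.015) (0.14, 0.3, -0.015) [ 0.15  0.62 -0.03] [-0.0758  0.0225  0.1155]
(0.14, 0.3, -0.015) (0.28, 0.3, -0.015) [ 0.07  0.63 -0.08] [-0.0758  0.0225  0.1155]
(0.28, 0.3, -0.015) (0.42000000000000004, 0.3, -0.015) [-0.    0.63 -0.12] [-0.0758  0.0225  0.1155]
(0.42000000000000004, 0.3, -0.015) (0.56, 0.3, -0.015) [-0.08  0.61 -0.17] [-0.0758  0.0225  0.1155]
(0.56, 0.3, -0.015) (0.7000000000000001, 0.3, -0.015) [-0.15  0.58 -0.21] [-0.0758  0.0225  0.1155]
(0.7000000000000001, 0.3, -0.015) (0.8400000000000001, 0.3, -0.015) [-0.22  0.54 -0.25] [-0.0758  0.0225  0.1155]
(0.8400000000000001, 0.3, -0.015) (0.9800000000000001, 0.3, -0.015) [-0.29  0.49 -0.29] [-0.0758  0.0225  0.1155]
(0.9800000000000001, 0.3, -0.015) (1.12, 0.3, -0.015) [-0.35  0.44 -0.31] [-0.0758  0.0225  0.1155]
(1.12, 0.3, -0.015) (1.2600000000000002, 0.3, -0.015) [-0.4   0.37 -0.34] [-0.0758  0.0225  0.1155]
(1.2600000000000002, 0.3, -0.015) (1.4000000000000004, 0.3, -0.015) [-0.45  0.29 -0.35] [-0.0758  0.0225  0.1155]
```

```bash
python3 -m crank '[[[0.08,0.31,-0.01,-0.0379,0.0112,0.0578,0.5],[0.07,0.31,-0.02,-0.0379,0.0112,0.0578,0.5],[0.04,0.31,-0.04,-0.0379,0.0112,0.0578,0.5],[0.03,0.32,-0.04,-0.0379,0.0112,0.0578,0.5],[0,0,0,0,0,0,0.5]]]' 60; python3 -c "
from kin import *
to(.28,.3,-.015);print(get_state()['moment'])"
```

```text
clock: 20.98
tool_pos: [0.4184, 0.117, 0.237]
tool_rot: [0.139, 0.017, 0.987, -0.081]
force: [-11.0, 7.8, 16.3]
width: 0.0129
finger_force: 65.1
(0.28, 0.3, -0.015) shift [-0.03 -0.03 -0.06] rv [-0.     0.002  0.002] Fax 20.7 F [-11.    7.8  16.3]
[0.91831578 1.0711054  0.1051535 ]
```

```bash
python3 -m crank '[[[0,0.31,-0.06,-0.0379,0.0112,0.0578,0.5],[0,0.32,-0.06,-0.0379,0.0112,0.0578,0.5],[-0.04,0.31,-0.08,-0.0379,0.0112,0.0578,0.5],[-0.04,0.3,-0.09,-0.0379,0.0112,0.0578,0.5],[-0.07,0.29,-0.1,-0.0379,0.0112,0.0578,0.5],[-0.08,0.29,-0.11,-0.0379,0.0112,0.0578,0.5],[0,0,0,0,0,0,0.5]]]' 60; python3 -c "
from kin import *
to(.7,.3,-.015);print(get_state()['moment'],get_state()['q'])"
```

```text
clock: 21.85
tool_pos: [0.4158, 0.1355, 0.2318]
tool_rot: [0.119, -0.171, 0.964, -0.167]
force: [-12.1, 9.9, 14.8]
width: 0.0128
finger_force: 65.2
(0.7, 0.3, -0.015) shift [-0.01 -0.06 -0.04] rv [-0.002  0.003  0.001] Fax 20.4 F [-12.1   9.9  14.8]
[ 0.99484344  1.25442816 -0.00747829] [ 0.33381654  0.20067837  2.23068011 -0.66152157  0.62502654 -1.06159478]
```

```bash
python3 -m crank '[[[-0.11,0.27,-0.12,-0.0379,0.0112,0.0578,0.5],[-0.11,0.27,-0.13,-0.0379,0.0112,0.0578,0.5],[-0.14,0.25,-0.14,-0.0379,0.0112,0.0578,0.5],[-0.15,0.24,-0.15,-0.0379,0.0112,0.0578,0.5],[-0.17,0.22,-0.15,-0.0379,0.0112,0.0578,0.5],[-0.18,0.22,-0.16,-0.0379,0.0112,0.0578,0.5],[0,0,0,0,0,0,0.5]]]' 60; python3 -c "
from kin import *
to(1.12,.3,-.015);print(get_state()['moment'],get_state()['q'])
step((1.12,.3,-.015),(1.26,.3,-.015));step((1.26,.3,-.015),(1.33,.3,-.015));step((1.33,.3,-.015),(1.4,.3,-.015));step((1.4,.3,-.015),(1.47,.3,-.015))"
```

```text
clock: 22.72
tool_pos: [0.4069, 0.1504, 0.2231]
tool_rot: [0.094, -0.353, 0.898, -0.246]
force: [-14.0, 11.5, 15.5]
width: 0.0131
finger_force: 65.7
(1.12, 0.3, -0.015) shift [ 0.03 -0.07 -0.02] rv [-0.004  0.003 -0.   ] Fax 22.2 F [-14.   11.5  15.5]
[ 0.89702497  1.40319677 -0.15024747] [ 0.41324338  0.23495133  2.23868386 -0.86976015  0.68003187 -1.20955682]
(1.12, 0.3, -0.015) (1.26, 0.3, -0.015) [-0.4   0.37 -0.34] [-0.0758  0.0225  0.1155]
(1.26, 0.3, -0.015) (1.33, 0.3, -0.015) [-0.22  0.16 -0.17] [-0.0379  0.0112  0.0578]
(1.33, 0.3, -0.015) (1.4, 0.3, -0.015) [-0.23  0.14 -0.18] [-0.0379  0.0112  0.0578]
(1.4, 0.3, -0.015) (1.47, 0.3, -0.015) [-0.24  0.12 -0.18] [-0.0379  0.0112  0.0578]
```

```bash
python3 -m crank '[[[-0.2,0.19,-0.17,-0.0379,0.0112,0.0578,0.5],[-0.2,0.18,-0.17,-0.0379,0.0112,0.0578,0.5],[-0.22,0.16,-0.17,-0.0379,0.0112,0.0578,0.5],[-0.23,0.14,-0.18,-0.0379,0.0112,0.0578,0.5],[0,0,0,0,0,0,0.5]]]' 60; python3 -c "
from kin import *
to(1.4,.3,-.015);print(get_state()['moment'],get_state()['moment']@ax)"
python3 -m crank '[[[-0.12,0.06,-0.09,-0.019,0.0056,0.0289,0.5],[-0.12,0.06,-0.09,-0.019,0.0056,0.0289,0.5],[0,0,0,0,0,0,0.5]]]' 60; python3 -c "
from kin import *
to(1.47,.3,-.015);print(get_state()['moment'],get_state()['moment']@ax)"
```

```text
clock: 23.35
tool_pos: [0.3981, 0.1571, 0.216]
tool_rot: [0.075, -0.465, 0.832, -0.292]
force: [-16.5, 13.2, 17.3]
width: 0.013
finger_force: 66.0
(1.4, 0.3, -0.015) shift [ 0.06 -0.08 -0.  ] rv [-0.005  0.003 -0.001] Fax 25.3 F [-16.5  13.2  17.3]
[ 0.82813574  1.4005296  -0.25819663] -0.43684466291877877
clock: 23.72
tool_pos: [0.3958, 0.1582, 0.2143]
tool_rot: [0.071, -0.489, 0.815, -0.302]
force: [-15.9, 12.1, 16.7]
width: 0.0128
finger_force: 67.8
(1.47, 0.3, -0.015) shift [ 0.05 -0.08 -0.01] rv [-0.009  0.004  0.005] Fax 24.3 F [-15.9  12.1  16.7]
[ 1.3786446   1.21877416 -1.17254949] -1.5186804239516274
```

The moment jump about the axis (-0.4 to -1.5 N·m) shows the stop was reached. I'll let the knob rise with the gripper, then open.

```bash
python3 -m crank '[[[-0.27,0.08,0.42,0,0,0,0.5],[-0.27,0.08,0.42,0,0,0,0.5],[0,0,0,0,0,0,0.5],[0,0,0,0,0,0,2],[0,0,0,0,0,0,4],[0,0,0,0,0,0,5],[0,0,0,0,0,0,5]]]' 60; python3 -c "
from kin import *
to(1.4,.3,-.006);step((1.4,.3,-.006),(1.4,.3,.054))"
```

```text
clock: 24.6
tool_pos: [0.3914, 0.1582, 0.2224]
tool_rot: [0.069, -0.492, 0.813, -0.305]
force: [0.3, -0.2, -0.1]
width: 0.05
finger_force: 0.0
(1.4, 0.3, -0.006) shift [ 0.24 -0.05  0.1 ] rv [ 0.037 -0.009 -0.057] Fax -0.3 F [ 0.3 -0.2 -0.1]
(1.4, 0.3, -0.006) (1.4, 0.3, 0.054) [-3.25  0.96  4.95] [0. 0. 0.]
```

```bash
python3 -m crank '[[[-0.5,0.15,0.8,0,0,0,5],[-1.1,0.3,1.65,0,0,0,5],[-1.1,0.3,1.65,0,0,0,5],[-0.5,0.2,2,0,0,0,5],[0,1,4,0,0,0,5],[0,1,4,0,0,0,5],[0,2,4,0,0,0,5],[0,4,3,0,0,0,5],[0,4,0,0,0,0,5],[0,0,0,0,0,0,5]]]' 60
python3 -c "
from h import *
a=read_camera('scene');b=read_camera('top')
A=cv2.resize(a[200:260,220:280],(400,400),interpolation=2)
B=cv2.resize(b[180:255,250:325],(400,400),interpolation=2)
C=np.hstack([cv2.resize(a[220:380,60:340],(350,200)),cv2.resize(b[110:260,180:460],(373,200))])
cv2.imwrite('pics/c7.png',np.vstack([np.hstack([A,B]),np.pad(C,((0,0),(0,77),(0,0)))]))"
```

```text
clock: 25.85
tool_pos: [0.3589, 0.2898, 0.4346]
tool_rot: [0.071, -0.493, 0.812, -0.304]
force: [0.4, -0.7, -0.3]
width: 0.05
finger_force: 0.0
```

View pics/c7.png

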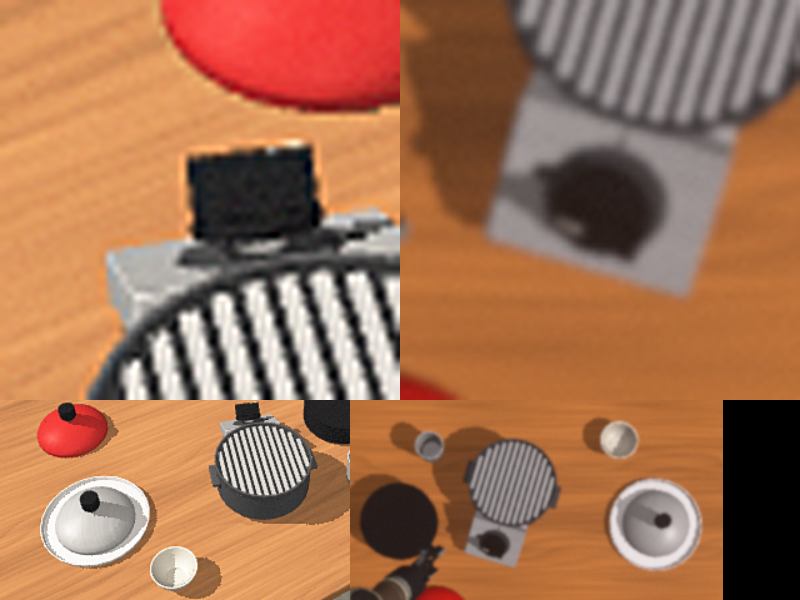

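The picture shows the lid flat in the tray, the plates, cup and bowl undisturbed, and the bar now broadside: top edge from (190,155) to (313,147), i.e. scene pixels (248.5,223.2)–(267,222.1). I'll check that it sprung out.

```bash
python3 - <<'E'
from k import *
u=np.array([np.cos(.6)*np.cos(psi),np.cos(.6)*np.sin(psi),np.sin(.6)])
for d in(0,-.009):
  for a in(1.25,1.4):
    b=Ro.from_rotvec(ax*a).apply(u);n=np.cross(ax,b);print(d,a,proj('scene',[K+ax*d+s*.03*b+t*.007*n for s in(1,-1) for t in(1,-1)]).round(1).tolist())
  print('off',proj('scene',K+ax*d-.03*u),proj('scene',K+ax*(d-.034)))
E
```

```text
0 1.25 [[266.3, 221.2], [265.8, 222.1], [247.8, 223.1], [247.1, 224.0]]
0 1.4 [[266.0, 221.0], [266.2, 221.8], [247.4, 223.4], [247.3, 224.3]]
off [[255.12193034 221.14514251]] [[258.12591262 233.01539238]]
-0.009 1.25 [[266.7, 224.0], [266.1, 224.9], [248.2, 225.9], [247.5, 226.8]]
-0.009 1.4 [[266.4, 223.8], [266.5, 224.6], [247.8, 226.2], [247.7, 227.0]]
off [[255.48491601 223.85175925]] [[258.49105708 235.74931785]]
```

The observed bar edge (rows 222.1 and 223.2) matches the sprung-out, fully turned prediction (221–221.8 and 223.4–224.3), not the pressed one (224–227). Handing in.

```bash
python3 -c "
from rig import *
print(sign_off())"
```

```text
the job is handed in; nothing more can be done
None
```

The lid lies flat inside the tray's rim, and the control knob was pressed, turned counterclockwise to its stop and has sprung back out. The plates, cup and bowl were not touched, and the job was handed in at about 26 s.

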